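# Make up two body-repair kits

## Robot

A 6-joint arm with a two-finger parallel gripper is mounted at the origin on the work surface. World frame = base frame: x ahead of the robot, y to its left, z up, the work surface at z = 0. Lengths are in mm, angles in rad, forces in N, time in s.
With the tool pointing down it reaches from about 275 to 750 mm from the base axis. Payload 10.2 kg.
Tool frame: the origin (TCP) lies between the finger pads; the fingertips stand 17 mm ahead of it and the grasp point (between the pads) lies 2 mm behind it; z points along the fingers, y is the line along which they close (so a half turn about z gives the same grasp; the last joint's range is limited). The gripper opens to 85 mm and grips with 20 to 120 N. Pads are 22 mm wide; open, the fingers measure 114 mm over their backs; the gripper's body (76 mm by 85 mm) begins 54 mm behind the grasp point. The pads swing forward as they close: fully open they stand 13 mm farther back than shut.
Start: joints at [-1.479, 0.313, 1.498, -0, 1.331, -0.223], TCP at [162.541, -499.211, 248.294] pointing down, gripper open.
Joint ranges: [-2.94, 2.94], [-0.97, 2.17], [0.19, 2.56], [-1.23, 4.37], [0.02, 3.11], [-2.88, 2.88]. Speed limits (rad/s): [2.39, 2.39, 3.01, 3.14, 3.14, 3.14].

## Interface

Orientations are given as a unit quaternion [w, x, y, z].
In Python, from rig import * gives the robot as it stands.
- The arm moves only by the tool step_arm, never from a script. Its argument "commands" is text: rows parted by semicolons, each of 7 numbers parted by spaces: the opening, from 0 (shut) to 1 (fully open), then the shift along the tool's x, y, z in cm, then the turn, a rotation vector about the tool's x, y, z in rad. In form: hand x y z rx ry rz; .... A call has 1 to 20 rows; each row is the pose to reach, as a shift and turn from the pose commanded when the call began, along the tool's axes at that moment; what a row does not reach only later rows make up. A row lasts 1/12 s, in which the tool goes at most 41.7 mm and 7.16 degrees, less where a joint would pass 70% of its speed; a pose out of reach is approached as far as the arm can. A call with a gripper value outside its range is refused whole. The fingers move at their own pace and stop on an object; "newtons" is the grip in N (left out, the last holds). Time passes only in rows, so rows that repeat a pose let the fingers close. It gives the time, the measured TCP pose, the force, the opening and the grip force at its end, in the units of the state.
- sense(): the state, without advancing time (a new reading comes with each control period).
- capture(name): name is "side" or "top" or "wrist"; returns the picture (480x640x3 uint8, red, green, blue); there is no depth.
- camera_model(name): a dict with "mtx" (3x3 intrinsics, pixels), "k1" (the pictures are not rectified: a ray, as slopes to the right and down, at radius r is drawn at 1 + k1 r^2 times it, then the intrinsics apply), "eye" and "rotation" of the camera in the world. Camera axes: x right, y down, z forward; pixel columns grow to the right and rows downward; lengths in mm; the calibration is good to about 2 mm. A picture is of the moment at which its call begins: read the wrist's pose just before it. camera_model takes no time and is no camera call; for the wrist camera it gives the pose at the moment of the call.
- finish_job(): hands the job in; it is judged then, once.
Trained networks look in the newest picture that a camera, given by its name, has taken for a name from the list of things; names that differ only in an ending like _2 or _b are one class to them, and where a whole thing is asked for, a point or a joint stands for the part that bears it (a point fixed in the world has none). Each returns a list of dicts, best first, with "score" (0 to 1); they miss things now and then, are a little off and sometimes report something else, mostly with a low value. They report only what shows in the picture. A call takes as long as a camera call. They do not tell look-alikes from the thing itself.
- search_frame(camera, label): "rect" ([centre column, centre row, width, height] in pixels, round what is visible of it).
- trace(camera, label): "mask" (480x640 bool, what is visible of it) and "rect" ([centre column, centre row, width, height] in pixels, round what is visible of it).
- spot_point(camera, label): "xy" ([column, row] in pixels: a listed point, or the origin of a listed thing).
The state is a dict: "time_s": time; "joints": joint angles; "dq": joint speeds; "tau": joint torques, N m; "eef_pos": TCP position; "ee_rot": TCP orientation; "force": force on the tool from outside, world axes, zero at the start; "wrist_torque": the same for the moment, N m; "grip_width": opening from 0.0 (shut) to 1.0 (fully open); "grip_force": force on a finger pad.
Only numpy, scipy, OpenCV 4.12 (cv2) and the standard library are available. Lean on these libraries where they do the work, as an engineer would, in place of code of your own. Each camera call takes 0.05 s, during which the arm holds its last target. There are 200 camera calls.

## Task

Make up the kits for two repair jobs: put the steel dome dolly, the green sanding block and the yellow-capped paint jar into the red tray, and the dark steel heel dolly and the red-capped paint jar into the blue tray. Use one bay of the tray for each thing, and set it down, not dropped, so that it stands upright and flat on the tray's floor, the same way up as it is now. Leave the white-capped jar, the hammer and the filler tin where they are.

Things in the scene. Friction and masses are not known exactly. Their poses are not given: they have to be found in the camera images.
- red_tray: red shallow metal tray held fast to the bench (it does not move), 256 mm (own x) by 128 mm (own y), 22 mm high, floor 4 mm thick, outer walls and dividers 4 mm thick; two dividers as high as the outer walls part it into three open bays in a row along its x, each 80 mm (x) by 120 mm (y) inside, with their centres at x = -84, 0 and +84 mm; origin at the centre of the tray's underside, z up
- blue_tray: blue shallow metal tray held fast to the bench (it does not move), 256 mm (own x) by 128 mm (own y), 22 mm high, floor 4 mm thick, outer walls and dividers 4 mm thick; two dividers as high as the outer walls part it into three open bays in a row along its x, each 80 mm (x) by 120 mm (y) inside, with their centres at x = -84, 0 and +84 mm; origin at the centre of the tray's underside, z up
- dome_dolly: bright steel panel-beating dolly shaped like a low round dome, 52 mm diameter, 36 mm tall, sides upright up to 24 mm; origin at the centre of its underside, z up; about 0.42 kg
- heel_dolly: dark steel panel-beating dolly, an oblong block 60 mm (own x) by 40 mm (own y), 22 mm tall, with a raised step 8 mm higher over its -x end (x from -30 to +4 mm), so 30 mm tall there, its top a lighter steel; origin at the centre of its underside, z up; its weight is nearly centred; about 0.48 kg
- sanding_block: green oblong hand sanding block with a thin black sole, rigid, 60 mm (own x) by 40 mm (own y), 36 mm tall; origin at the centre of its underside, z up; about 0.07 kg
- yellow_jar: upright round touch-up paint jar, 40 mm diameter, 55 mm tall, body 41 mm tall under a 39 mm diameter cap 14 mm high; yellow cap and band; origin at the centre of its underside, z up along its axis; about 0.12 kg
- red_jar: upright round touch-up paint jar, 40 mm diameter, 55 mm tall, body 41 mm tall under a 39 mm diameter cap 14 mm high; red cap and band; origin at the centre of its underside, z up along its axis; about 0.12 kg
- white_jar: spare, to be left alone: upright round touch-up paint jar, 40 mm diameter, 55 mm tall, body 41 mm tall under a 39 mm diameter cap 14 mm high; white cap and band; origin at the centre of its underside, z up along its axis; about 0.12 kg
- hammer: bystander, to be left alone: panel hammer lying on the far side of the bench, wooden handle with a green tape band, steel head, 264 mm long (own x, head at +x), up to 28 mm high; origin on the bench under the handle, 8 mm from mid-length towards the head
- filler_tin: bystander, to be left alone: round tin with an orange label, 76 mm diameter, 68 mm tall, upright on the bench; origin at the centre of its underside
Mind the look-alikes: they are no part of the job. Leave any brown or purple look-alike of the red_jar alone.

How it is judged (in metres and radians):
At the end, for the whole second after the job is handed in: Each kit thing is in its named tray, alone in its bay, on the tray floor (origin under 9 mm above the tray underside), upright within 0.1 rad and at rest; the white jar, hammer and filler tin are within 30 mm of where they started (x of dome_dolly in the frame of red_tray between -0.124 and 0.124 m and y of dome_dolly in the frame of red_tray between -0.06 and 0.06 m and z of dome_dolly in the frame of red_tray between 0 and 0.009 m and angle between each of dome_dolly, sanding_block, yellow_jar, heel_dolly, red_jar's own z axis and vertical below 0.1 rad and linear speed of each of dome_dolly, sanding_block, yellow_jar, heel_dolly, red_jar below 0.03 m/s and angular speed of each of dome_dolly, sanding_block, yellow_jar, heel_dolly, red_jar below 0.3 rad/s and x of sanding_block in the frame of red_tray between -0.124 and 0.124 m and y of sanding_block in the frame of red_tray between -0.06 and 0.06 m and z of sanding_block in the frame of red_tray between 0 and 0.009 m and not (x of sanding_block in the frame of red_tray between -0.126 and -0.042 m and x of dome_dolly in the frame of red_tray between -0.126 and -0.042 m) and not (x of sanding_block in the frame of red_tray between -0.042 and 0.042 m and x of dome_dolly in the frame of red_tray between -0.042 and 0.042 m) and not (x of sanding_block in the frame of red_tray between 0.042 and 0.126 m and x of dome_dolly in the frame of red_tray between 0.042 and 0.126 m) and x of yellow_jar in the frame of red_tray between -0.124 and 0.124 m and y of yellow_jar in the frame of red_tray between -0.06 and 0.06 m and z of yellow_jar in the frame of red_tray between 0 and 0.009 m and not (x of yellow_jar in the frame of red_tray between -0.126 and -0.042 m and x of dome_dolly in the frame of red_tray between -0.126 and -0.042 m) and not (x of yellow_jar in the frame of red_tray between -0.042 and 0.042 m and x of dome_dolly in the frame of red_tray between -0.042 and 0.042 m) and not (x of yellow_jar in the frame of red_tray between 0.042 and 0.126 m and x of dome_dolly in the frame of red_tray between 0.042 and 0.126 m) and not (x of yellow_jar in the frame of red_tray between -0.126 and -0.042 m and x of sanding_block in the frame of red_tray between -0.126 and -0.042 m) and not (x of yellow_jar in the frame of red_tray between -0.042 and 0.042 m and x of sanding_block in the frame of red_tray between -0.042 and 0.042 m) and not (x of yellow_jar in the frame of red_tray between 0.042 and 0.126 m and x of sanding_block in the frame of red_tray between 0.042 and 0.126 m) and x of heel_dolly in the frame of blue_tray between -0.124 and 0.124 m and y of heel_dolly in the frame of blue_tray between -0.06 and 0.06 m and z of heel_dolly in the frame of blue_tray between 0 and 0.009 m and x of red_jar in the frame of blue_tray between -0.124 and 0.124 m and y of red_jar in the frame of blue_tray between -0.06 and 0.06 m and z of red_jar in the frame of blue_tray between 0 and 0.009 m and not (x of red_jar in the frame of blue_tray between -0.126 and -0.042 m and x of heel_dolly in the frame of blue_tray between -0.126 and -0.042 m) and not (x of red_jar in the frame of blue_tray between -0.042 and 0.042 m and x of heel_dolly in the frame of blue_tray between -0.042 and 0.042 m) and not (x of red_jar in the frame of blue_tray between 0.042 and 0.126 m and x of heel_dolly in the frame of blue_tray between 0.042 and 0.126 m) and distance of each of white_jar, hammer, filler_tin from where it was at the start of the episode below 0.03 m); the robot touches nothing.
It fails at once if a kit thing is dropped (falls freely by more than about 4 cm) ((linear speed of dome_dolly above 0.9 m/s and contact force between dome_dolly and the fingers below 0.02 N) or (linear speed of sanding_block above 0.9 m/s and contact force between sanding_block and the fingers below 0.02 N) or (linear speed of yellow_jar above 0.9 m/s and contact force between yellow_jar and the fingers below 0.02 N) or (linear speed of heel_dolly above 0.9 m/s and contact force between heel_dolly and the fingers below 0.02 N) or (linear speed of red_jar above 0.9 m/s and contact force between red_jar and the fingers below 0.02 N)).
It fails at once if the white jar is pushed away by more than 3 cm or knocked over (distance of white_jar from where it was at the start of the episode above 0.03 m or angle between white_jar's own z axis and vertical above 0.5 rad).
It fails at once if the hammer is pushed away by more than 3 cm or knocked over (distance of hammer from where it was at the start of the episode above 0.03 m or angle between hammer's own z axis and vertical above 0.5 rad).
It fails at once if the filler tin is pushed away by more than 3 cm or knocked over (distance of filler_tin from where it was at the start of the episode above 0.03 m or angle between filler_tin's own z axis and vertical above 0.5 rad).
It also fails if it takes over 128 s, if anything falls off the work surface, if the arm or the gripper's body presses on something with over 40 N, if the wrist force passes 120 N, or if a joint passes its speed limit or range.

## Working session

There is one attempt and no reset: what is moved stays moved. The work goes in short steps, Python scripts to look and compute and a tool call to move; the robot and the scene stay as the last step left them, time stands still between calls to the robot, and variables do not carry over. Pictures are saved under pics/ and viewed, at most 14 in all, crops included, and the job is handed in when it is done.

Besides the shell and the picture viewer there is one more tool, called as name(argument=value, ...) on one line, values as JSON. step_arm: Moves the arm, as the interface text tells. Its arguments: {"type":"object","properties":{"commands":{"type":"string"},"newtons":{"type":"number"}},"required":["commands"]}

```bash
mkdir -p pics; ls; cat > h.py <<'E'
from rig import *
import numpy as np, cv2
def snap(cam,name=None):
    im=capture(cam)
    if name: cv2.imwrite(f'pics/{name}.png',im[:,:,::-1])
    return im
def ray(cam,uv,m=None):
    m=m or camera_model(cam); K=np.array(m['mtx']); d=np.linalg.inv(K)@[uv[0],uv[1],1.]
    x=d[:2].copy()
    for _ in range(20): x=d[:2]/(1+m['k1']*(x@x))
    return np.array(m['eye'],float),np.array(m['rotation'])@[x[0],x[1],1]
def at(cam,uv,z,m=None):
    e,d=ray(cam,uv,m); return (e+d*(z-e[2])/d[2])[:2]
def px(cam,p,m=None):
    m=m or camera_model(cam); q=np.array(m['rotation']).T@(np.array(p,float)-m['eye']); s=q[:2]/q[2]
    s=s*(1+m['k1']*(s@s)); K=np.array(m['mtx']); return (K@[s[0],s[1],1])[:2]
E
python3 - <<'E'
from h import *
for c in('top','side'):
    snap(c,c+'0'); m=camera_model(c); print(c,m)
    for l in 'red_tray blue_tray dome_dolly heel_dolly sanding_block yellow_jar red_jar white_jar hammer filler_tin'.split():
        print(l,[(np.round(d['rect']).astype(int).tolist(),round(d['score'],2)) for d in search_frame(c,l)])
print(camera_model('wrist'),sense())
E
```

```text
pics
top {'mtx': array([[433.42235423,   0.        , 322.7941305 ],
       [  0.        , 433.42235423, 242.41633703],
       [  0.        ,   0.        ,   1.        ]]), 'k1': -0.06991502367736176, 'eye': array([428.11350105,   4.55869667, 905.06032863]), 'rotation': array([ 0.0642015 , -0.69769755,  0.711049  , -0.05920831])}
red_tray [([201, 275, 65, 126], 0.8)]
blue_tray [([462, 277, 69, 130], 0.97)]
dome_dolly [([284, 254, 25, 23], 0.88)]
heel_dolly [([378, 251, 22, 29], 0.57)]
sanding_block [([288, 199, 23, 29], 0.81)]
yellow_jar [([355, 206, 18, 22], 0.89)]
red_jar [([377, 348, 19, 20], 0.92), ([365, 306, 19, 18], 0.66), ([336, 345, 21, 21], 0.59)]
white_jar [([287, 310, 20, 20], 0.73)]
hammer [([351, 148, 123, 52], 0.66)]
filler_tin [([220, 164, 46, 41], 0.67)]
side {'mtx': array([[510.98903322,   0.        , 321.22644123],
       [  0.        , 510.98903322, 240.33797783],
       [  0.        ,   0.        ,   1.        ]]), 'k1': -0.011097262830384046, 'eye': array([541.60437995, 726.6951311 , 557.87991543]), 'rotation': array([ 0.01556396, -0.02821089,  0.89025743, -0.454
[... 805 characters left out ...]
76])} {'time_s': 1.1, 'joints': array([-1.47939171e+00,  3.12873810e-01,  1.49767038e+00, -3.65420804e-05,
        1.33100099e+00, -2.23378810e-01]), 'dq': array([-0.00077489,  0.0004509 , -0.00062322, -0.00055531, -0.00134645,
        0.00026343]), 'tau': array([-2.16163367e-03, -4.12171769e+01, -2.59902316e+01, -2.74172162e-04,
        4.15763816e-04,  2.50076994e-05]), 'eef_pos': array([ 162.53755106, -499.2199789 ,  248.31874738]), 'ee_rot': array([ 2.25130202e-05,  9.87638792e-01,  1.56746981e-01, -1.92747865e-05]), 'force': array([ 0.29098693, -0.20256681, -0.1242565 ]), 'wrist_torque': array([-0.03724507, -0.00173246,  0.03518709]), 'grip_force': 0.0, 'grip_width': 1.0017810504258278}
```

```bash
python3 - <<'E'
s=open('h.py').read()
s=s.replace("import numpy as np, cv2","import numpy as np, cv2\nfrom scipy.spatial.transform import Rotation as R\ndef RM(q): return R.from_quat([q[1],q[2],q[3],q[0]]).as_matrix()")
s=s.replace("np.array(m['rotation'])","RM(m['rotation'])")
open('h.py','w').write(s)
E
python3 - <<'E'
from h import *
im=cv2.imread('pics/top0.png'); 
c=cv2.resize(im[120:370,150:510],None,fx=2.2,fy=2.2,interpolation=cv2.INTER_CUBIC); cv2.imwrite('pics/topc.png',c); print(c.shape)
m=camera_model('top')
for n,uv,z in [('redtray',(201,275),22),('blue',(462,277),22),('dome',(284,254),30),('heel',(378,251),28),('sand',(288,199),36),('yel',(355,206),55),('rA',(377,348),55),('rB',(365,306),55),('rC',(336,345),55),('white',(287,310),55),('tin',(220,164),68)]: print(n,at('top',uv,z,m).round())
E
```

```text
(550, 792, 3)
redtray [521. 261.]
blue [ 506. -275.]
dome [560.  89.]
heel [ 563. -103.]
sand [675.  80.]
yel [652. -57.]
rA [371. -91.]
rB [451. -71.]
rC [378. -12.]
white [446.  81.]
tin [743. 216.]
```

View pics/topc.png

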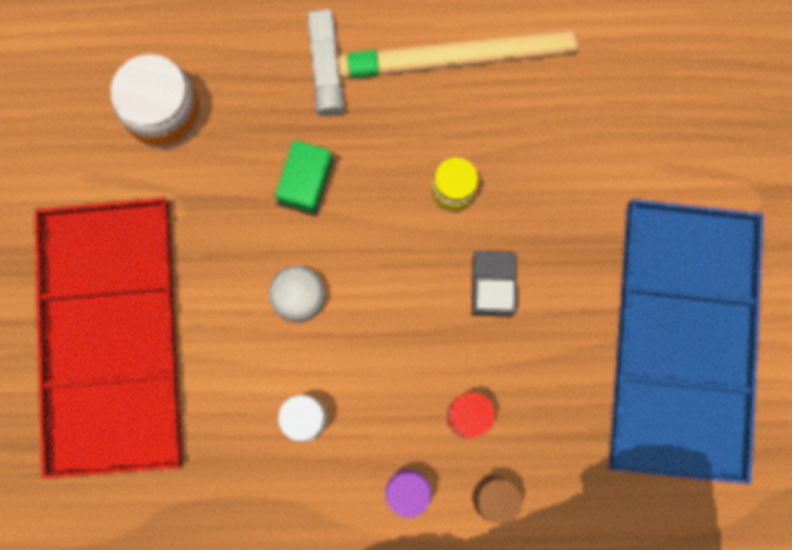

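View pics/side0.png

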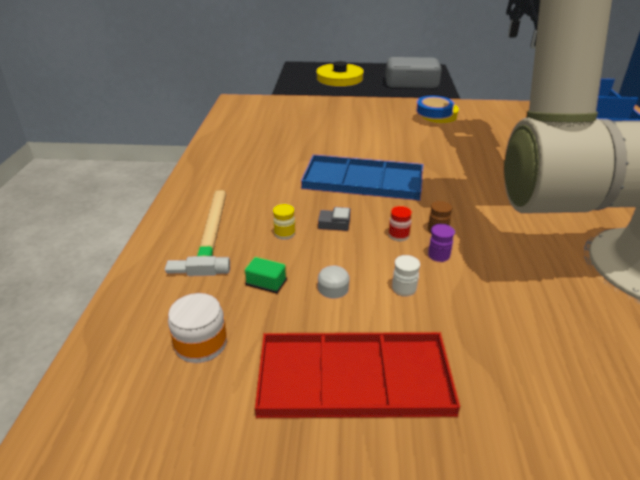

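The target is the red-capped jar at top px (365,307). The lookalikes are brown at (377,346) and purple at (336,345). The white spare is at (287,310) and yellow is at (355,206). The crop shows the choice is clear. Next I'll fit the poses by silhouette.

```bash
cat > fit.py <<'E'
from h import *
from scipy.optimize import minimize
def cyl(r,z0,z1,n=40):
    a=np.linspace(0,2*np.pi,n); return np.array([[r*np.cos(t),r*np.sin(t),z] for z in(z0,z1) for t in a])
def box(a,b,z0,z1): return np.array([[x*a/2,y*b/2,z] for x in(-1,1) for y in(-1,1) for z in(z0,z1)])
dome=np.vstack([cyl(26,0,24),cyl(18,33,33.5),cyl(9,35.5,36)])
MOD=dict(dome_dolly=dome,heel_dolly=np.vstack([box(60,40,0,22),box(34,40,22,30)-[13,0,0]]),sanding_block=box(60,40,0,36),
 yellow_jar=cyl(20,0,55),red_jar=cyl(20,0,55),white_jar=cyl(20,0,55),red_tray=box(256,128,0,22),blue_tray=box(256,128,0,22),filler_tin=cyl(38,0,68))
def sil(P,m,x,y,w,S=4):
    c,s=np.cos(w),np.sin(w); Q=P@np.array([[c,s,0],[-s,c,0],[0,0,1]])+[x,y,0]
    uv=np.array([px('',q,m) for q in Q]); h=cv2.convexHull((uv*S+S/2).astype(np.float32))
    return h,S
def fit(mask,label,m,x0,yaw=True,S=4):
    ys,xs=np.where(mask); o=np.array([xs.min()-15,ys.min()-15]); wh=(np.array([xs.max()+16,ys.max()+16])-o)
    M=cv2.resize(mask[o[1]:o[1]+wh[1],o[0]:o[0]+wh[0]].astype(np.float32),None,fx=S,fy=S)
    def cost(p):
        h,_=sil(MOD[label],m,p[0],p[1],p[2]/40 if yaw else 0,S)
        I=np.zeros(M.shape,np.float32); cv2.fillPoly(I,[np.round((h-(o*S).astype(np.float32))*16).astype(np.int32)],1.,shift=4)
        return np.abs(I-M).sum()/M.sum()
    best=None
    for w0 in ([x0[2],x0[2]+.25,x0[2]-.25] if yaw else [0]):
        n=3 if yaw else 2
        f=lambda p: cost(p if yaw else [p[0],p[1],0])
        r=minimize(f,[x0[0],x0[1],w0*40][:n],method='Nelder-Mead',options=dict(initial_simplex=np.vstack([[x0[0],x0[1],w0*40][:n]]+[np.array([x0[0],x0[1],w0*40][:n])+8*np.eye(n)[i] for i in range(n)])))
        if best is None or r.fun<best.fun: best=r
    p=best.x; return [round(p[0],1),round(p[1],1),round(p[2]/40,3) if yaw else 0,round(best.fun,3)]
E
python3 - <<'E'
from fit import *
m=camera_model('top'); snap('top')
G=dict(red_tray=(521,261,0),blue_tray=(506,-275,0),dome_dolly=(560,89,0),heel_dolly=(563,-103,0),sanding_block=(675,80,0),yellow_jar=(652,-57,0),red_jar=(451,-71,0),white_jar=(446,81,0),filler_tin=(743,216,0))
for l,g in G.items():
    ds=trace('top',l)
    for d in ds[:3]:
        u=px('top',[g[0],g[1],30],m)
        if np.hypot(*(u-np.array(d['rect'][:2])))<15:
            print(l,fit(d['mask'],l,m,g,yaw=('tray' in l or l in('heel_dolly','sanding_block'))),d['mask'].sum())
E
```

```text
red_tray [np.float64(528.1), np.float64(270.8), np.float64(0.067), np.float64(0.019)] 7883
blue_tray [np.float64(514.2), np.float64(-278.8), np.float64(-0.128), np.float64(0.022)] 7845
dome_dolly [np.float64(563.9), np.float64(89.6), 0, np.float64(0.057)] 525
heel_dolly [np.float64(571.3), np.float64(-96.2), np.float64(-0.035), np.float64(0.062)] 610
sanding_block [np.float64(676.2), np.float64(82.5), np.float64(-0.311), np.float64(0.069)] 694
yellow_jar [np.float64(663.4), np.float64(-60.4), 0, np.float64(0.12)] 380
red_jar [np.float64(447.2), np.float64(-68.4), 0, np.float64(0.081)] 397
white_jar [np.float64(447.3), np.float64(83.3), 0, np.float64(0.178)] 316
filler_tin [np.float64(750.4), np.float64(222.5), 0, np.float64(0.097)] 1330
```

```bash
cat > ov.py <<'E'
from fit import *
F=dict(red_tray=(528.1,270.8,.067),blue_tray=(514.2,-278.8,-.128),dome_dolly=(563.9,89.6,0),heel_dolly=(571.3,-96.2,-.035),sanding_block=(676.2,82.5,-.311),yellow_jar=(663.4,-60.4,0),red_jar=(447.2,-68.4,0),white_jar=(447.3,83.3,0))
def draw(cam,f,out,x0,x1,y0,y1,s,F=F):
    im=cv2.imread(f); m=camera_model(cam)
    im=cv2.resize(im[y0:y1,x0:x1],None,fx=s,fy=s,interpolation=cv2.INTER_CUBIC)
    for l,(x,y,w) in F.items():
        h,S=sil(MOD[l],m,x,y,w,1); h=((h-[x0,y0])*s)
        cv2.polylines(im,[h.astype(np.int32)],True,(255,255,0),1)
    cv2.imwrite(out,im); print(im.shape)
if __name__=='__main__':
    draw('top','pics/top0.png','pics/ovt.png',150,510,120,370,2.2)
    draw('side','pics/side0.png','pics/ovs.png',220,480,150,425,2.1)
E
python3 ov.py
```

```text
(550, 792, 3)
(578, 546, 3)
```

View pics/ovt.png

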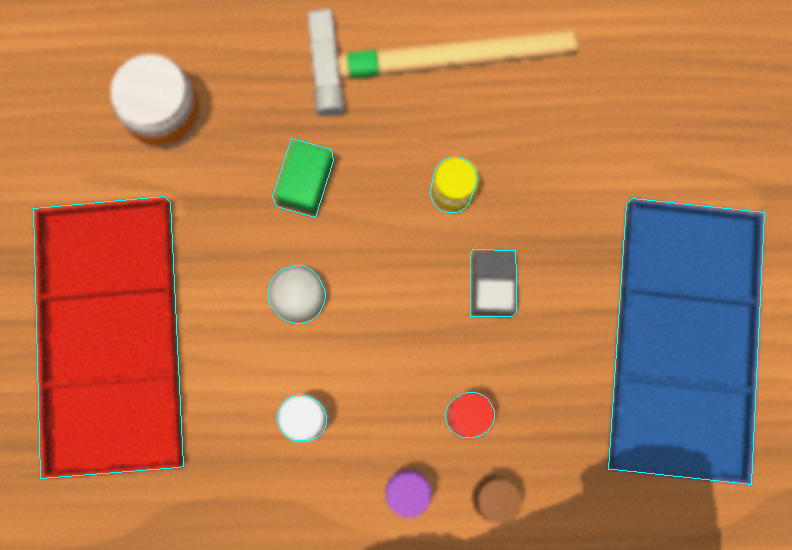

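View pics/ovs.png

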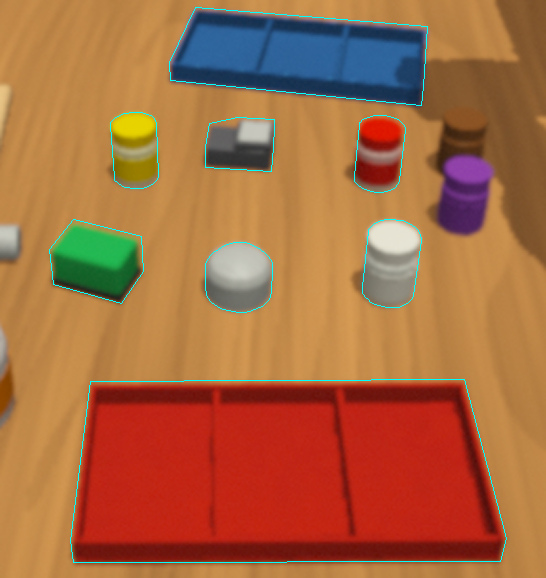

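Both overlays match the outlines to about 1–2 mm, so I'll start with the heel dolly.

step_arm(commands="1 51.35 -25.67 11.8 0 0 0.35;1 51.35 -25.67 11.8 0 0 0.35;1 51.35 -25.67 11.8 0 0 0.35;1 51.35 -25.67 11.8 0 0 0.35;1 51.35 -25.67 11.8 0 0 0.35;1 51.35 -25.67 11.8 0 0 0.35;1 51.35 -25.67 11.8 0 0 0.35;1 51.35 -25.67 11.8 0 0 0.35;1 51.35 -25.67 11.8 0 0 0.35;1 51.35 -25.67 11.8 0 0 0.35;1 51.35 -25.67 11.8 0 0 0.35;1 51.35 -25.67 11.8 0 0 0.35;1 51.35 -25.67 11.8 0 0 0.35;1 51.35 -25.67 11.8 0 0 0.35;1 51.35 -25.67 11.8 0 0 0.35;1 51.35 -25.67 11.8 0 0 0.35;1 51.35 -25.67 11.8 0 0 0.35;1 51.35 -25.67 11.8 0 0 0.35;1 51.35 -25.67 11.8 0 0 0.35", newtons=60)

```text
time_s: 3.18
eef_pos: [570.8, -97.4, 130.9]
ee_rot: [0.0, 1.0, -0.019, 0.0]
force: [0.5, 0.1, -1.4]
grip_width: 1.003
grip_force: 0.0
```

```bash
cat > plan.py <<'E'
from h import *
import sys
def plan(x,y,z,w=None):
    s=sense(); M=RM(s['ee_rot']); cur=np.arctan2(M[1,0],M[0,0])
    d=M.T@(np.array([x,y,z])-s['eef_pos'])/10
    print('shift cm',d.round(2),'rz',round(-(w-cur),3),'cur',s['eef_pos'].round(1),round(cur,3),'t',round(s['time_s'],2),'F',s['force'].round(1),'gw',round(s['grip_width'],3),round(s['grip_force'],1))
if __name__=='__main__': plan(*map(float,sys.argv[1:5]))
E
python3 plan.py 571.3 -96.2 18 -.035; python3 - <<'E'
from h import *
m=camera_model('wrist'); im=snap('wrist','w1'); print(px('wrist',[571.3,-96.2,22],m))
from fit import *
for d in trace('wrist','heel_dolly')[:1]: print(fit(d['mask'],'heel_dolly',m,(571,-96,-.03)),d['rect'])
E
```

```text
shift cm [ 0.04 -0.13 11.29] rz -0.002 cur [570.8 -97.4 130.9] -0.037 t 3.18 F [ 0.5  0.1 -1.4] gw 1.003 0.0
[312.33001445 241.85585333]
[np.float64(570.9), np.float64(-97.7), np.float64(-0.057), np.float64(0.044)] [314.6, 239.4, 65.7, 106.8]
```

step_arm(commands="0.8 0 0 4 0 0 0;0.8 0 0 7.5 0 0 0;0.8 0 0 9.5 0 0 0;0.8 0 0 10.5 0 0 0;0.8 0 0 11.1 0 0 0;0.8 0 0 11.3 0 0 0;0.8 0 0 11.3 0 0 0;0 0 0 11.3 0 0 0;0 0 0 11.3 0 0 0;0 0 0 11.3 0 0 0;0 0 0 11.3 0 0 0;0 0 0 11.3 0 0 0;0 0 0 11.3 0 0 0;0 0 0 11.3 0 0 0;0 0 0 11.3 0 0 0", newtons=60)

```text
time_s: 4.53
eef_pos: [572.0, -96.4, 18.7]
ee_rot: [0.0, 1.0, -0.018, 0.001]
force: [-1.8, -0.5, 6.2]
grip_width: 0.458
grip_force: 61.1
```

```bash
python3 plan.py 597.5 -289.5 120 -.128
```

```text
shift cm [  3.25  19.22 -10.11] rz 0.093 cur [572.  -96.4  18.7] -0.035 t 4.53 F [-1.8 -0.5  6.2] gw 0.458 61.1
```

step_arm(commands="0 0 0 -1 0 0 0;0 0 0 -3 0 0 0;0 0 0 -6 0 0 0;0 0 0 -9 0 0 0;0 0.5 3 -10.1 0 0 0.03;0 1.2 6 -10.1 0 0 0.06;0 1.7 9 -10.1 0 0 0.09;0 2.2 12 -10.1 0 0 0.093;0 2.7 15 -10.1 0 0 0.093;0 3.0 17 -10.1 0 0 0.093;0 3.25 18.5 -10.1 0 0 0.093;0 3.25 19.22 -10.1 0 0 0.093;0 3.25 19.22 -10.1 0 0 0.093;0 3.25 19.22 -10.1 0 0 0.093")

```text
time_s: 5.7
eef_pos: [596.7, -288.6, 118.1]
ee_rot: [-0.0, 0.998, -0.064, -0.0]
force: [-0.7, 0.6, -5.4]
grip_width: 0.455
grip_force: 61.7
```

```bash
python3 plan.py 597.5 -289.5 23.2 -.128
```

```text
shift cm [0.09 0.09 9.49] rz -0.0 cur [ 596.7 -288.6  118.1] -0.128 t 5.7 F [-0.7  0.6 -5.4] gw 0.455 61.7
```

step_arm(commands="0 0.1 0.1 3 0 0 0;0 0.1 0.1 6 0 0 0;0 0.1 0.1 8 0 0 0;0 0.1 0.1 8.8 0 0 0;0 0.1 0.1 9.1 0 0 0;0 0.1 0.1 9.3 0 0 0;0 0.1 0.1 9.4 0 0 0;0 0.1 0.1 9.5 0 0 0;0 0.1 0.1 9.55 0 0 0;0 0.1 0.1 9.55 0 0 0")

```text
time_s: 6.53
eef_pos: [598.2, -290.6, 23.5]
ee_rot: [0.0, 0.998, -0.064, 0.0]
force: [0.5, -0.3, -5.4]
grip_width: 0.453
grip_force: 61.6
```

step_arm(commands="0 0 0 0.05 0 0 0;0 0 0 0.1 0 0 0;0 0 0 0.1 0 0 0;0.7 0 0 0.1 0 0 0;0.7 0 0 0.1 0 0 0;0.7 0 0 0.1 0 0 0;0.7 0 0 0.1 0 0 0;0.7 0 0 0.1 0 0 0;0.7 0 0 -1 0 0 0;0.7 0 0 -3 0 0 0;0.7 0 0 -6 0 0 0;0.7 0 0 -9.6 0 0 0;0.7 0 0 -9.6 0 0 0;0.7 0 0 -9.6 0 0 0")

```text
time_s: 7.7
eef_pos: [598.8, -291.1, 122.0]
ee_rot: [0.001, 0.998, -0.064, 0.002]
force: [-0.7, 0.5, -1.2]
grip_width: 0.698
grip_force: 0.0
```

```bash
python3 plan.py 447.2 -68.4 120 0;python3 - <<'E'
from h import *
from fit import *
m=camera_model('wrist'); im=snap('wrist','w2')
for d in trace('wrist','heel_dolly')[:1]: print(fit(d['mask'],'heel_dolly',{**m,'eye':m['eye']-np.array([0,0,4])},(597,-289,-.13)),d['rect'])
E
```

```text
shift cm [-17.88 -20.15   0.07] rz -0.128 cur [ 598.8 -291.1  122. ] -0.128 t 7.7 F [-0.7  0.5 -1.2] gw 0.698 0.0
[np.float64(597.0), np.float64(-291.5), np.float64(-0.156), np.float64(0.056)] [316.2, 249.9, 72.1, 113.7]
```

step_arm(commands="1 -17.88 -20.15 0 0 0 -0.128;1 -17.88 -20.15 0 0 0 -0.128;1 -17.88 -20.15 0 0 0 -0.128;1 -17.88 -20.15 0 0 0 -0.128;1 -17.88 -20.15 0 0 0 -0.128;1 -17.88 -20.15 0 0 0 -0.128;1 -17.88 -20.15 0 0 0 -0.128;1 -17.88 -20.15 0 0 0 -0.128;1 -17.88 -20.15 0 0 0 -0.128;1 -17.88 -20.15 0 0 0 -0.128;1 -17.88 -20.15 0 0 0 -0.128")

```text
time_s: 8.72
eef_pos: [446.8, -68.6, 118.5]
ee_rot: [-0.0, 1.0, -0.001, -0.0]
force: [-0.3, -0.0, 0.3]
grip_width: 1.0
grip_force: 0.0
```

```bash
python3 - <<'E'
from h import *
from fit import *
m=camera_model('wrist'); im=snap('wrist','w3')
for d in trace('wrist','red_jar')[:3]:
    c=np.array(d['rect'][:2]).astype(int); print(d['rect'],im[c[1],c[0]])
    if np.hypot(*(c-px('',[447,-68,40],m)))<40: print(fit(d['mask'],'red_jar',m,(447,-68,0),False))
from plan import plan
plan(447.2,-68.4,23,0)
E
```

```text
[225.1, 357.2, 72.4, 103.4] [127  67 151]
[318.0, 255.8, 77.2, 98.9] [186  34  24]
[np.float64(448.6), np.float64(-70.2), 0, np.float64(0.065)]
[355.3, 368.5, 67.6, 107.0] [101  61  36]
shift cm [ 0.06 -0.01  9.55] rz -0.001 cur [446.6 -68.5 118.5] -0.001 t 8.82 F [ 0.3 -0.3 -0. ] gw 0.997 0.0
```

View pics/w3.png

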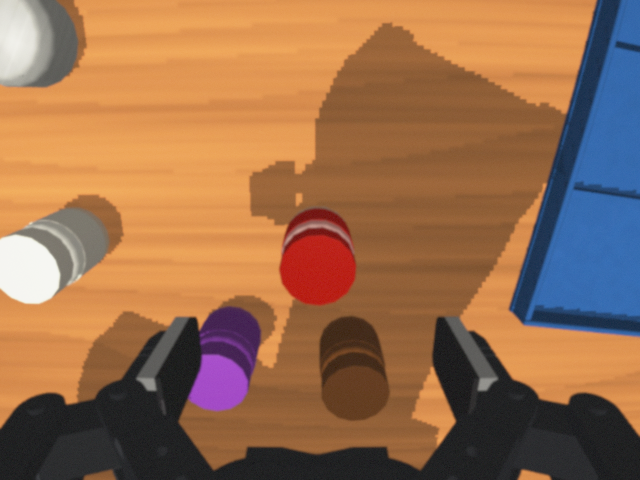

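The wrist view shows the red jar at px (318,256), centred between the fingers. Purple is at (225,357) and brown at (355,369), both clear of the fingers. I'll grasp it now.

step_arm(commands="0.85 0.1 0.1 4 0 0 0;0.85 0.1 0.1 7 0 0 0;0.85 0.1 0.1 8.6 0 0 0;0.85 0.1 0.1 9.3 0 0 0;0.85 0.1 0.1 9.4 0 0 0;0.85 0.1 0.1 9.4 0 0 0;0 0.1 0.1 9.4 0 0 0;0 0.1 0.1 9.4 0 0 0;0 0.1 0.1 9.4 0 0 0;0 0.1 0.1 9.4 0 0 0;0 0.1 0.1 9.4 0 0 0;0 0.1 0.1 9.4 0 0 0;0 0.1 0.1 9.4 0 0 0;0 0.1 0.1 9.4 0 0 0", newtons=40)

```text
time_s: 9.98
eef_pos: [447.9, -69.0, 25.9]
ee_rot: [0.0, 1.0, -0.0, 0.001]
force: [-2.0, -0.2, 6.7]
grip_width: 0.452
grip_force: 40.1
```

```bash
python3 plan.py 514 -279 120 -.128
```

```text
shift cm [ 6.63 21.01 -9.39] rz 0.128 cur [447.9 -69.   25.9] -0.0 t 9.98 F [-2.  -0.2  6.7] gw 0.452 40.1
```

step_arm(commands="0 0 0 -1 0 0 0;0 0 0 -3 0 0 0;0 0 0 -6 0 0 0;0 0 0 -9 0 0 0;0 1 3 -9.4 0 0 0.03;0 2 6 -9.4 0 0 0.06;0 3 9 -9.4 0 0 0.09;0 4 12 -9.4 0 0 0.128;0 5 15 -9.4 0 0 0.128;0 6 18 -9.4 0 0 0.128;0 6.4 20 -9.4 0 0 0.128;0 6.63 21 -9.4 0 0 0.128;0 6.63 21 -9.4 0 0 0.128;0 6.63 21 -9.4 0 0 0.128;0 6.63 21 -9.4 0 0 0.128")

```text
time_s: 11.23
eef_pos: [513.4, -277.4, 119.0]
ee_rot: [-0.0, 0.998, -0.064, -0.0]
force: [0.1, 0.5, -1.4]
grip_width: 0.455
grip_force: 40.8
```

```bash
python3 plan.py 514 -279 30 -.128
```

```text
shift cm [0.09 0.16 8.9 ] rz 0.001 cur [ 513.4 -277.4  119. ] -0.127 t 11.23 F [ 0.1  0.5 -1.4] gw 0.455 40.8
```

step_arm(commands="0 0 0.1 3 0 0 0;0 0 0.1 6 0 0 0;0 0 0.1 7.6 0 0 0;0 0 0.1 8.4 0 0 0;0 0 0.1 8.6 0 0 0;0 0 0.1 8.75 0 0 0;0 0 0.1 8.85 0 0 0;0 0 0.1 8.9 0 0 0;0 0 0.1 8.9 0 0 0")

```text
time_s: 11.98
eef_pos: [513.8, -280.0, 30.6]
ee_rot: [0.0, 0.998, -0.064, 0.001]
force: [-0.0, -0.5, -2.1]
grip_width: 0.456
grip_force: 40.8
```

step_arm(commands="0 0 0 0.05 0 0 0;0 0 0 0.1 0 0 0;0 0 0 0.1 0 0 0")

```text
time_s: 12.23
eef_pos: [513.7, -280.0, 29.9]
ee_rot: [0.0, 0.998, -0.064, 0.0]
force: [-2.3, 2.6, 7.3]
grip_width: 0.451
grip_force: 41.7
```

step_arm(commands="0.7 0 0 0 0 0 0;0.7 0 0 0 0 0 0;0.7 0 0 0 0 0 0;0.7 0 0 0 0 0 0;0.7 0 0 0 0 0 0;0.7 0 0 -1 0 0 0;0.7 0 0 -4 0 0 0;0.7 0 0 -8 0 0 0;0.7 0 0 -9 0 0 0;1 2 -4 -9 0 0 -0.128;1 12.05 -23.7 -9 0 0 -0.128;1 12.05 -23.7 -9 0 0 -0.128;1 12.05 -23.7 -9 0 0 -0.128;1 12.05 -23.7 -9 0 0 -0.128;1 12.05 -23.7 -9 0 0 -0.128;1 12.05 -23.7 -9 0 0 -0.128;1 12.05 -23.7 -9 0 0 -0.128;1 12.05 -23.7 -9 0 0 -0.128;1 12.05 -23.7 -9 0 0 -0.128")

```text
time_s: 13.82
eef_pos: [662.8, -61.1, 119.0]
ee_rot: [0.0, 1.0, -0.0, -0.0]
force: [0.4, -0.5, -0.2]
grip_width: 1.0
grip_force: 0.0
```

```bash
python3 - <<'E'
from h import *
from fit import *
m=camera_model('wrist'); im=snap('wrist','w4')
for d in trace('wrist','yellow_jar')[:2]:
    c=np.array(d['rect'][:2]).astype(int); print(d['rect'],im[c[1],c[0]])
    print(fit(d['mask'],'yellow_jar',m,(662,-60,0),False))
from plan import plan
plan(663.4,-60.4,24.5,0)
E
```

```text
[319.6, 256.9, 77.1, 96.3] [198 158  10]
[np.float64(664.6), np.float64(-62.4), 0, np.float64(0.064)]
shift cm [ 0.06 -0.11  9.46] rz -0.002 cur [662.8 -61.5 119.1] -0.002 t 13.92 F [ 0.3 -0.4  0.1] gw 1.001 0.0
```

step_arm(commands="0.85 0.1 0 4 0 0 0;0.85 0.1 0 7 0 0 0;0.85 0.1 0 8.6 0 0 0;0.85 0.1 0 9.3 0 0 0;0.85 0.1 0 9.4 0 0 0;0.85 0.1 0 9.4 0 0 0;0 0.1 0 9.4 0 0 0;0 0.1 0 9.4 0 0 0;0 0.1 0 9.4 0 0 0;0 0.1 0 9.4 0 0 0;0 0.1 0 9.4 0 0 0;0 0.1 0 9.4 0 0 0;0 0.1 0 9.4 0 0 0;0 0.1 0 9.4 0 0 0", newtons=40)

```text
time_s: 15.08
eef_pos: [664.9, -60.3, 26.4]
ee_rot: [0.0, 1.0, -0.0, 0.001]
force: [-1.7, -0.6, 5.7]
grip_width: 0.454
grip_force: 40.4
```

```bash
python3 plan.py 444.3 265.2 120 .067
```

```text
shift cm [-22.05 -32.54  -9.43] rz -0.067 cur [664.9 -60.3  26.4] -0.0 t 15.08 F [-1.7 -0.6  5.7] gw 0.454 40.4
```

step_arm(commands="0 0 0 -1 0 0 0;0 0 0 -3 0 0 0;0 0 0 -6 0 0 0;0 0 0 -9 0 0 0;0 -1.5 -2.2 -9.4 0 0 0;0 -3.5 -5.2 -9.4 0 0 -0.067;0 -5.5 -8.1 -9.4 0 0 -0.067;0 -7.5 -11.1 -9.4 0 0 -0.067;0 -9.5 -14 -9.4 0 0 -0.067;0 -11.5 -17 -9.4 0 0 -0.067;0 -13.5 -19.9 -9.4 0 0 -0.067;0 -15.5 -22.9 -9.4 0 0 -0.067;0 -17.5 -25.8 -9.4 0 0 -0.067;0 -19.5 -28.8 -9.4 0 0 -0.067;0 -21 -31 -9.4 0 0 -0.067;0 -22.05 -32.54 -9.4 0 0 -0.067;0 -22.05 -32.54 -9.4 0 0 -0.067;0 -22.05 -32.54 -9.4 0 0 -0.067;0 -22.05 -32.54 -9.4 0 0 -0.067")

```text
time_s: 16.67
eef_pos: [444.3, 264.9, 119.2]
ee_rot: [-0.0, 0.999, 0.033, 0.0]
force: [-0.7, 0.8, -0.8]
grip_width: 0.455
grip_force: 40.5
```

```bash
python3 plan.py 444.3 265.2 30.4 .067
```

```text
shift cm [-0.01 -0.03  8.88] rz -0.0 cur [444.3 264.9 119.2] 0.067 t 16.67 F [-0.7  0.8 -0.8] gw 0.455 40.5
```

step_arm(commands="0 0 0 3 0 0 0;0 0 0 6 0 0 0;0 0 0 7.6 0 0 0;0 0 0 8.4 0 0 0;0 0 0 8.6 0 0 0;0 0 0 8.75 0 0 0;0 0 0 8.85 0 0 0;0 0 0 8.9 0 0 0;0 0 0 8.95 0 0 0;0 0 0 8.95 0 0 0;0 0 0 8.95 0 0 0")

```text
time_s: 17.58
eef_pos: [444.4, 265.4, 30.4]
ee_rot: [-0.0, 0.999, 0.033, 0.001]
force: [-1.4, -0.6, 7.3]
grip_width: 0.457
grip_force: 41.1
```

step_arm(commands="0.7 0 0 0 0 0 0;0.7 0 0 0 0 0 0;0.7 0 0 0 0 0 0;0.7 0 0 0 0 0 0;0.7 0 0 0 0 0 0;0.7 0 0 -1 0 0 0;0.7 0 0 -4 0 0 0;0.7 0 0 -8 0 0 0;0.7 0 0 -9 0 0 0;1 1 2 -9 0 0 0.067;1 10.75 18.3 -9 0 0 0.067;1 10.75 18.3 -9 0 0 0.067;1 10.75 18.3 -9 0 0 0.067;1 10.75 18.3 -9 0 0 0.067;1 10.75 18.3 -9 0 0 0.067;1 10.75 18.3 -9 0 0 0.067;1 10.75 18.3 -9 0 0 0.067;1 10.75 18.3 -9 0 0 0.067")

```text
time_s: 19.08
eef_pos: [562.9, 90.5, 119.5]
ee_rot: [-0.0, 1.0, 0.0, -0.0]
force: [0.0, -0.0, -0.2]
grip_width: 1.001
grip_force: 0.0
```

```bash
python3 - <<'E'
from h import *
from fit import *
m=camera_model('wrist'); im=snap('wrist','w5')
for d in trace('wrist','dome_dolly')[:2]:
    print(d['rect'],fit(d['mask'],'dome_dolly',m,(563,89,0),False))
from plan import plan
plan(563.9,89.6,17.5,0)
E
```

```text
[319.4, 242.2, 91.0, 97.9] [np.float64(564.2), np.float64(88.4), 0, np.float64(0.047)]
shift cm [ 0.12  0.14 10.2 ] rz 0.001 cur [562.7  91.  119.5] 0.001 t 19.18 F [ 0.6 -0.1  0.7] gw 1.004 0.0
```

step_arm(commands="1 0.1 0.2 4 0 0 0;1 0.1 0.2 7 0 0 0;1 0.1 0.2 9 0 0 0;1 0.1 0.2 9.9 0 0 0;1 0.1 0.2 10.15 0 0 0;1 0.1 0.2 10.15 0 0 0;0 0.1 0.2 10.15 0 0 0;0 0.1 0.2 10.15 0 0 0;0 0.1 0.2 10.15 0 0 0;0 0.1 0.2 10.15 0 0 0;0 0.1 0.2 10.15 0 0 0;0 0.1 0.2 10.15 0 0 0;0 0.1 0.2 10.15 0 0 0", newtons=70)

```text
time_s: 20.27
eef_pos: [565.1, 88.0, 19.4]
ee_rot: [-0.0, 1.0, -0.0, 0.001]
force: [-1.9, 0.3, 7.7]
grip_width: 0.577
grip_force: 73.4
```

```bash
python3 plan.py 528.1 270.8 110 .067
```

```text
shift cm [ -3.68 -18.28  -9.06] rz -0.067 cur [565.1  88.   19.4] -0.0 t 20.27 F [-1.9  0.3  7.7] gw 0.577 73.4
```

step_arm(commands="0 0 0 -0.5 0 0 0;0 0 0 -1 0 0 0;0 0 0 -1.5 0 0 0;0 0 0 -2 0 0 0;0 0 0 -2 0 0 0;0 0 0 -2 0 0 0")

```text
time_s: 20.77
eef_pos: [564.4, 87.9, 38.1]
ee_rot: [0.0, 1.0, -0.0, 0.0]
force: [0.0, 0.2, -4.5]
grip_width: 0.578
grip_force: 73.7
```

```bash
python3 - <<'E'
from h import *
a=snap('wrist')[60:480:,150:490]; b=snap('side')[200:360,250:450]
b=cv2.resize(b,None,fx=2.1,fy=2.1); a=cv2.resize(a,(272,336)); cv2.imwrite('pics/dl.png',np.hstack([a,b])[:,:,::-1])
from plan import plan
plan(528.1,270.8,110,.067)
E
```

```text
shift cm [ -3.61 -18.29  -7.24] rz -0.067 cur [564.1  87.9  37.5] -0.0 t 20.87 F [ 0.4 -0.3 -5.2] gw 0.581 73.7
```

View pics/dl.png

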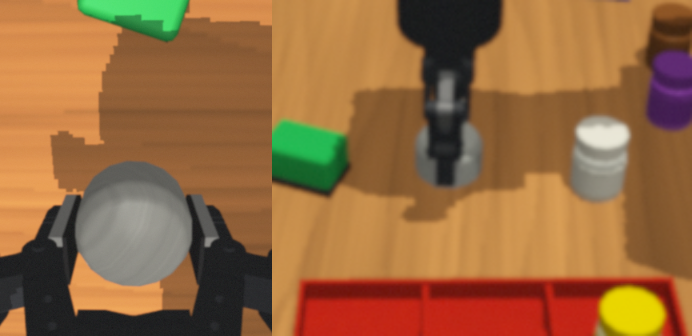

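The crop shows the dome held level and centred (wrist px about (135,222) in the left half), and the yellow jar standing in the near bay. I'll carry the dome to the middle bay.

step_arm(commands="0 0 0 -2 0 0 0;0 0 0 -5 0 0 0;0 0 0 -7.2 0 0 0;0 -0.4 -2 -7.2 0 0 -0.067;0 -0.9 -4.5 -7.2 0 0 -0.067;0 -1.4 -7 -7.2 0 0 -0.067;0 -1.9 -9.5 -7.2 0 0 -0.067;0 -2.4 -12 -7.2 0 0 -0.067;0 -2.9 -14.5 -7.2 0 0 -0.067;0 -3.3 -16.8 -7.2 0 0 -0.067;0 -3.6 -18.3 -7.2 0 0 -0.067;0 -3.6 -18.3 -7.2 0 0 -0.067;0 -3.6 -18.3 -7.2 0 0 -0.067;0 -3.6 -18.3 -7.2 0 0 -0.067")

```text
time_s: 22.03
eef_pos: [528.4, 270.3, 109.5]
ee_rot: [0.0, 0.999, 0.033, -0.0]
force: [0.0, 0.2, -4.1]
grip_width: 0.581
grip_force: 74.6
```

```bash
python3 plan.py 528.1 270.8 23.4 .067
```

```text
shift cm [-0.02 -0.06  8.61] rz -0.0 cur [528.4 270.3 109.5] 0.067 t 22.03 F [ 0.   0.2 -4.1] gw 0.581 74.6
```

step_arm(commands="0 0 0 3 0 0 0;0 0 0 5.6 0 0 0;0 0 0 7.3 0 0 0;0 0 0 8.1 0 0 0;0 0 0 8.3 0 0 0;0 0 0 8.45 0 0 0;0 0 0 8.55 0 0 0;0 0 0 8.6 0 0 0;0 0 0 8.65 0 0 0;0 0 0 8.65 0 0 0;0 0 0 8.65 0 0 0")

```text
time_s: 22.95
eef_pos: [528.5, 271.0, 23.7]
ee_rot: [-0.0, 0.999, 0.033, 0.0]
force: [-0.1, 0.2, -5.3]
grip_width: 0.574
grip_force: 74.6
```

step_arm(commands="0 0 0 0.05 0 0 0;0 0 0 0.1 0 0 0;0 0 0 0.1 0 0 0;0.85 0 0 0.1 0 0 0;0.85 0 0 0.1 0 0 0;0.85 0 0 0.1 0 0 0;0.85 0 0 0.1 0 0 0;0.85 0 0 0.1 0 0 0;0.85 0 0 -1 0 0 0;0.85 0 0 -4 0 0 0;0.85 0 0 -8 0 0 0;0.85 0 0 -9 0 0 0;0.85 0 0 -9 0 0 0")

```text
time_s: 24.03
eef_pos: [530.0, 271.5, 117.6]
ee_rot: [-0.001, 0.999, 0.033, 0.004]
force: [-0.2, 0.4, -0.6]
grip_width: 0.855
grip_force: 0.0
```

step_arm(commands="0.85 13.5 19.8 0 0 0 0.378;0.85 13.5 19.8 0 0 0 0.378;0.85 13.5 19.8 0 0 0 0.378;0.85 13.5 19.8 0 0 0 0.378;0.85 13.5 19.8 0 0 0 0.378;0.85 13.5 19.8 0 0 0 0.378;0.85 13.5 19.8 0 0 0 0.378;0.85 13.5 19.8 0 0 0 0.378;0.85 13.5 19.8 0 0 0 0.378")

```text
time_s: 24.78
eef_pos: [675.6, 82.9, 112.4]
ee_rot: [-0.0, 0.988, -0.155, -0.001]
force: [-0.6, -0.2, -0.6]
grip_width: 0.854
grip_force: 0.0
```

```bash
python3 - <<'E'
from h import *
from fit import *
m=camera_model('wrist'); im=snap('wrist','w6')
for d in trace('wrist','sanding_block')[:2]:
    print(d['rect'],fit(d['mask'],'sanding_block',m,(676,82,-.31)))
from plan import plan
plan(676.2,82.5,20,-.311)
E
```

```text
[317.1, 250.8, 79.9, 121.2] [np.float64(676.5), np.float64(81.0), np.float64(-0.316), np.float64(0.062)]
shift cm [0.1  0.08 9.3 ] rz 0.001 cur [675.6  83.6 113. ] -0.31 t 24.88 F [-0.1  0.2 -0.5] gw 0.851 0.0
```

step_arm(commands="0.85 0.1 0.1 4 0 0 0;0.85 0.1 0.1 7 0 0 0;0.85 0.1 0.1 8.5 0 0 0;0.85 0.1 0.1 9.0 0 0 0;0.85 0.1 0.1 9.1 0 0 0;0.85 0.1 0.1 9.1 0 0 0;0 0.1 0.1 9.1 0 0 0;0 0.1 0.1 9.1 0 0 0;0 0.1 0.1 9.1 0 0 0;0 0.1 0.1 9.1 0 0 0;0 0.1 0.1 9.1 0 0 0;0 0.1 0.1 9.1 0 0 0;0 0.1 0.1 9.1 0 0 0;0 0.1 0.1 9.1 0 0 0", newtons=40)

```text
time_s: 26.05
eef_pos: [677.6, 81.1, 23.7]
ee_rot: [-0.0, 0.988, -0.155, 0.001]
force: [-1.2, -0.0, 5.5]
grip_width: 0.458
grip_force: 41.8
```

```bash
python3 plan.py 611.9 276.4 115 .067
```

```text
shift cm [-12.21 -16.59  -9.14] rz -0.378 cur [677.6  81.1  23.7] -0.311 t 26.05 F [-1.2 -0.   5.5] gw 0.458 41.8
```

step_arm(commands="0 0 0 -1 0 0 0;0 0 0 -3 0 0 0;0 0 0 -6 0 0 0;0 0 0 -9.1 0 0 0;0 -1.2 -1.6 -9.1 0 0 -0.04;0 -2.7 -3.7 -9.1 0 0 -0.1;0 -4.2 -5.8 -9.1 0 0 -0.16;0 -5.7 -7.8 -9.1 0 0 -0.22;0 -7.2 -9.9 -9.1 0 0 -0.28;0 -8.7 -12 -9.1 0 0 -0.34;0 -10.2 -14 -9.1 0 0 -0.378;0 -11.5 -15.7 -9.1 0 0 -0.378;0 -12.2 -16.6 -9.1 0 0 -0.378;0 -12.2 -16.6 -9.1 0 0 -0.378;0 -12.2 -16.6 -9.1 0 0 -0.378")

```text
time_s: 27.3
eef_pos: [611.8, 276.1, 113.5]
ee_rot: [0.0, 0.999, 0.034, 0.0]
force: [0.8, -0.5, -0.3]
grip_width: 0.462
grip_force: 41.0
```

```bash
python3 plan.py 611.9 276.4 27.7 .067
```

```text
shift cm [ 0.01 -0.03  8.58] rz 0.0 cur [611.8 276.1 113.5] 0.067 t 27.3 F [ 0.8 -0.5 -0.3] gw 0.462 41.0
```

step_arm(commands="0 0 0 3 0 0 0;0 0 0 5.6 0 0 0;0 0 0 7.3 0 0 0;0 0 0 8.1 0 0 0;0 0 0 8.3 0 0 0;0 0 0 8.45 0 0 0;0 0 0 8.55 0 0 0;0 0 0 8.6 0 0 0;0 0 0 8.65 0 0 0;0 0 0 8.65 0 0 0;0 0 0 8.65 0 0 0")

```text
time_s: 28.22
eef_pos: [612.1, 276.5, 27.7]
ee_rot: [-0.0, 0.999, 0.033, 0.001]
force: [0.5, -1.1, 2.9]
grip_width: 0.464
grip_force: 41.4
```

Contact at 2.9 N, so I'll release, lift and move aside.

step_arm(commands="0.7 0 0 0 0 0 0;0.7 0 0 0 0 0 0;0.7 0 0 0 0 0 0;0.7 0 0 0 0 0 0;0.7 0 0 0 0 0 0;0.7 0 0 -1 0 0 0;0.7 0 0 -4 0 0 0;0.7 0 0 -8 0 0 0;0.7 0 0 -12 0 0 0;0.7 0 0 -16 0 0 0;0.7 -5 12 -20 0 0 0;0.7 -15 24 -20 0 0 0;0.7 -20 30 -20 0 0 0;0.7 -20 30 -20 0 0 0;0.7 -20 30 -20 0 0 0;0.7 -20 30 -20 0 0 0;0.7 -20 30 -20 0 0 0;0.7 -20 30 -20 0 0 0")

```text
time_s: 29.72
eef_pos: [446.8, -10.9, 225.2]
ee_rot: [0.0, 0.999, 0.034, 0.001]
force: [1.0, -1.0, 0.3]
grip_width: 0.699
grip_force: 0.0
```

```bash
python3 - <<'E'
from h import *
a=snap('side','s9')[100:440,140:500]; b=snap('top','t9')[110:380,130:520]
cv2.imwrite('pics/fs.png',cv2.resize(a,None,fx=1.75,fy=1.75)[:,:,::-1]); cv2.imwrite('pics/ft.png',cv2.resize(b,None,fx=2,fy=2)[:,:,::-1])
from ov import *
m=camera_model('side')
G=dict(dome_dolly=(528,271),sanding_block=(612,276),yellow_jar=(444,265),heel_dolly=(597.5,-290.5),red_jar=(514,-280))
for l,(x,y) in G.items():
  for d in trace('side',l)[:3]:
    mm={**m,'eye':m['eye']-np.array([0,0,4])}; u=px('',[x,y,20],mm)
    if np.hypot(*(u-np.array(d['rect'][:2])))<20: print(l,fit(d['mask'],l,mm,(x,y,0),l in('heel_dolly','sanding_block')))
print(sense()['time_s'])
E
```

```text
dome_dolly [np.float64(527.2), np.float64(271.3), 0, np.float64(0.05)]
sanding_block [np.float64(610.8), np.float64(279.0), np.float64(0.08), np.float64(0.059)]
yellow_jar [np.float64(442.8), np.float64(267.0), 0, np.float64(0.076)]
heel_dolly [np.float64(597.3), np.float64(-287.9), np.float64(-0.077), np.float64(0.133)]
red_jar [np.float64(513.6), np.float64(-279.2), 0, np.float64(0.123)]
30.0667
```

View pics/fs.png

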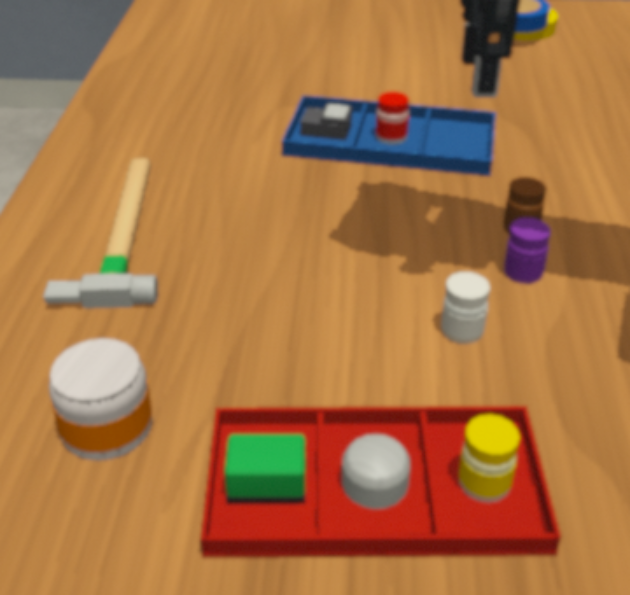

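View pics/ft.png

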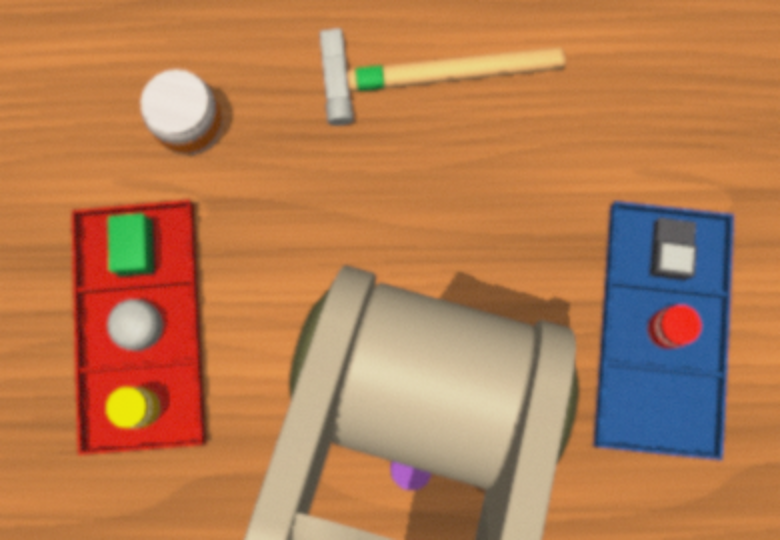

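All five kit items stand flat, each centred in its own bay. In the side view the block is at (265,467), the dome at (376,470), yellow at (489,457), the heel dolly at (327,121) and red at (393,117). The bystanders haven't moved.

```bash
python3 -c "
from rig import *
print(finish_job())"
```

```text
the job is handed in; nothing more can be done
None
```

Both kits are made up and the job is handed in at about 30 s: the dome dolly, sanding block and yellow jar are in the red tray and the heel dolly and red jar in the blue tray, all upright and one to a bay; the white jar, hammer and filler tin were left untouched; no verdict came back.

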